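# Open the cement pot

## Robot

A 7-joint arm with a two-finger parallel gripper is mounted at the origin on the work surface. World frame = base frame: x ahead of the robot, y to its left, z up, the work surface at z = 0. Lengths are in m, angles in degrees, forces in N, time in s.
With the tool pointing down it reaches from about 0.425 to 0.925 m from the base axis. Payload 6.8 kg.
Tool frame: the origin (TCP) lies at the very end of the fingers, on their centre line; the grasp point (between the pads) lies 19 mm behind it (robot.grip_depth is the distance from the TCP to the grasp point, in m); z points along the fingers, x is the direction in which the jaws open and shut, and the axes are right-handed (so a half turn about z gives the same grasp; the last joint's range is limited). The gripper opens to 85 mm and grips with 20 to 120 N. Pads are 22 mm wide; open, the fingers measure 114 mm over their backs; the gripper's body (76 mm by 85 mm) begins 54 mm behind the grasp point. The pads swing forward as they close: fully open they stand 13 mm farther back than shut.
Start: joints at [61.358, 27.33, 1.283, 89.118, -0.659, 63.558, -4.761], TCP at [0.258, -0.624, 0.231] pointing down, gripper open.
Joint ranges: [-169.35, 169.35], [-19.33, 120.38], [-80.79, 83.38], [13.8, 139.57], [-78.32, 258.32], [9.67, 109.79], [-169.56, 169.56]. Speed limits (degrees/s): [136.94, 136.94, 180, 180, 180, 180, 180].

## Interface

Orientations are given as a 3x3 rotation matrix whose columns are the frame's x, y, z axes.
In Python, from bench import telemetry, optics, order, robot gives the robot as it stands.
- The arm moves only by the shell command python3 -m inch 'ROWS'. ROWS is JSON, a list of rows, each an object with "grip": the opening, from 0 (shut) to 1 (fully open); "travel": the shift along the tool's x, y, z in m, a list of three; "rotation": the turn, a rotation vector about the tool's x, y, z in degrees, a list of three. In form: [{"grip": grip, "travel": [x, y, z], "rotation": [ax, ay, az]}, ...]. A call has exactly 10 rows; each row shifts and turns the commanded pose from where the row before left it, along the tool's axes as they then stand; what a row does not reach is not made up. A row lasts 1/12 s, in which the tool goes at most 41.7 mm and 7.16 degrees, less where a joint would pass 70% of its speed; a pose out of reach is approached as far as the arm can. A call is refused whole if a number of a shift passes 0.0417 or a number of a turn 7.16, either way. A call with a gripper value outside its range is refused whole. The fingers move at their own pace and stop on an object; the grip force is fixed at half the most. Time passes only in rows, so rows that do not move let the fingers close, or fill a call up. It gives the time, the measured TCP pose, the force and the opening at its end, in the units of the state.
- telemetry.state(): the state, without advancing time (a new reading comes with each control period).
- optics.snapshot(name): name is "scene" or "side" or "wrist"; returns the picture (384x512x3 uint8, blue, green, red); there is no depth.
- optics.calibration(name): a dict with "K" (3x3 intrinsics, pixels), "R" (3x3) and "t" (3): a world point X has camera coordinates R X + t; the wrist camera has in their place "tool_from_camera" (4x4, takes a point from camera to tool coordinates, whose origin is the TCP and whose axes are the tool frame's). Camera axes: x right, y down, z forward; pixel columns grow to the right and rows downward; lengths in m; the calibration is good to about 2 mm. The wrist camera is an equidistant fisheye: a pixel r from the principal point sees the ray r / f radians off the axis. A picture is of the moment at which its call begins: read the wrist's pose just before it. calibration takes no time and is no camera call.
- order.sign_off(): hands the job in, once; it reports no verdict.
The state is a dict: "t": time; "qpos": joint angles; "qvel": joint speeds; "joint_torque": joint torques, N m; "eef_pos": TCP position; "tool_rot": TCP orientation; "ft_force": force on the tool from outside, world axes, zero at the start; "moment": the same for the moment, N m; "width": finger opening in m.
Only numpy, scipy, OpenCV 4.12 (cv2) and the standard library are available. Lean on these libraries where they do the work, as an engineer would, in place of code of your own. Each camera call takes 0.05 s, during which the arm holds its last target. There are 200 camera calls.

## Task

Open the pot that has the wire bail over its fluted cap: swing the bail over backwards until it stays open on its own, unscrew the cap anticlockwise until the thread lets go (never wrench it off), lift it clear and set it down, open end down, on the round cork pad without dropping it. Leave the bail open and leave the other things on the bench where they are.

Things in the scene. Friction and masses are not known exactly. Their poses are not given: they have to be found in the camera images.
- pot: Aluminium pot 68 mm across, 68 mm high, fixed on a wooden base (12 mm thick, from 50 mm at -x to 95 mm at +x of the pot axis, 100 mm wide in y). Origin: on the pot's vertical axis, on the table; z up, +x points to the bail's hinge. Two hinge posts (12 x 8 mm, 125 mm high) stand at x = +67 mm, y = +-42 mm. It cannot move.
- neck_top (a point): Centre of the top of the pot's neck, 108 mm above the pot's origin. The neck is 30 mm across, 38 mm over its right-hand thread, and starts at 68 mm height. After letting go the cap lifts straight off; its rim must rise 24 mm or more from the start to clear the neck.
- bail_hinge (a point): Middle of the bail's level hinge axis (along the pot's y): pot x = +67 mm, 119 mm high. The bail is a U of 8 mm round steel rod: side rods at pot y = +-42 mm, a crossbar 131 mm from the hinge. A flat strap 22 mm wide joins the side rods half way and lies about 4 mm above the cap while the bail is down.
- bail (a joint): Angle of the wire bail, rad. 0 = lying level over the cap (start), grows as it swings up and back, pi/2 = upright, about the balance point, 2.7 = stop, folded back behind the pot. Little friction, 0.12 kg: before the balance point it falls shut, past it (1.75 is enough) it falls open to the stop by itself.
- bail_bar (a point): Middle of the bail's crossbar (8 mm round rod along the pot's y, 84 mm long), where to take it from above. At 0 rad it lies at pot x = -64 mm, 119 mm high, with 36 mm free between it and the cap. Pinched lightly, the round bar turns between the fingers as the bail swings.
- cap: Dark steel screw cap, fluted, 48 to 50 mm across, 28 mm high, hollow, open below, 0.06 to 0.13 kg. Origin: centre of its lower rim; z up. At the start screwed down, rim 84 mm and top 112 mm above the pot's origin. Turns easily; anticlockwise from above it rises 6 mm a turn after 0.15 turn of play, and lets go after 1.5 turns (up to a turn more does no harm). Let go between grasps, it stays put.
- pad: Round flat cork pad 116 mm across, 8 mm thick, fixed to the table. Origin: centre of its underside; its top is 8 mm above.
- other_pot: A similar pot without a bail, with a smooth domed lid 74 mm across and a small knob, fixed and not to be opened: base 100 x 100 mm, 150 mm high. Origin: on its axis at the underside.
- hammer: Bystander: hammer lying along its own x. Origin under its middle, on the table.
- brush: Bystander: hand brush lying along its own x. Origin under its middle, on the table.
- tin: Bystander: small brass tin 40 mm across, 30 mm high. Origin: centre of its underside.
- spool: Bystander: wooden thread spool 36 mm across, 40 mm high. Origin: centre of its underside.
- wax: Bystander: brown wax block 70 x 45 x 30 mm. Origin: centre of its underside.
- heels: Bystander: black rubber heel block about 70 x 60 x 30 mm. Origin: on its underside near the middle.
There are look-alikes about, which are no part of the job. Leave any green or turquoise look-alike of the cap alone.

How it is judged (in metres and radians):
On the way, in this order (a step that is already met when the one before it is completed fails the run):
1. the bail is swung back and stays open (value of joint bail above 2.4 rad), for 0.2 s.
2. the cap is being turned on its thread (angle between the x axis of cap and the x axis of pot, either way round above 1.2 rad and z of cap in the frame of pot below 0.0885 m), for 0.05 s.
3. the cap has climbed the thread by about a turn, still on the neck (z of cap in the frame of pot between 0.0898 and 0.099 m and horizontal distance between cap and pot below 0.006 m), for 0.05 s.
4. the cap is lifted clear of the neck (z of cap in the frame of pot above 0.112 m), for 0.05 s.
5. the cap is lowered onto the cork pad while still held (horizontal distance between cap and pad below 0.045 m and z of cap in the frame of pad below 0.02 m and contact force between the fingers and cap above 0.5 N), for 0.05 s.
At the end, for the whole second after the job is handed in: The cap stands open end down, level within 0.15 rad and at rest, on the cork pad, its axis within 45 mm of the pad's centre; the bail rests folded back (joint above 2.4 rad); no bystander was moved by more than 30 mm (horizontal distance between cap and pad below 0.045 m and z of cap in the frame of pad between 0.005 and 0.012 m and angle between cap's own z axis and vertical below 0.15 rad and linear speed of cap below 0.02 m/s and value of joint bail above 2.4 rad); the robot touches nothing.
It fails at once if the cap is wrenched against its thread with more than 100 N (contact force between cap and pot above 100 N).
It fails at once if a bystander is moved by more than 30 mm (distance of any of hammer, brush, tin, spool, wax, heels from where it was at the start of the episode above 0.03 m).
It also fails if it takes over 72 s, if anything falls off the work surface, if the arm or the gripper's body presses on something with over 40 N, if the wrist force passes 120 N, or if a joint passes its speed limit or range.

## Working session

There is one attempt and no reset: what is moved stays moved. The work goes in short steps, Python scripts to look and compute and a shell command to move; the robot and the scene stay as the last step left them, time stands still between calls to the robot, and variables do not carry over. Pictures are saved under pics/ and viewed, about 8 in all and at most 12, crops included, and the job is handed in when it is done.

```bash
ls; mkdir -p pics
python3 - <<'E'
from bench import telemetry, optics, order, robot
import cv2,numpy as np
s=telemetry.state();print({k:np.round(v,3).tolist() for k,v in s.items()})
a=optics.snapshot("scene");b=optics.snapshot("side")
cv2.imwrite("pics/scene.png",a);cv2.imwrite("pics/side.png",b)
for n in("scene","side","wrist"):print(n,{k:np.round(v,4).tolist() for k,v in optics.calibration(n).items()})
E
```

```text
pics
{'t': 0.0, 'qpos': [61.358, 27.375, 1.279, 89.179, -0.657, 63.556, -4.759], 'qvel': [-0.017, 0.034, 0.107, -0.044, -0.006, 0.084, 0.057], 'joint_torque': [0.001, -59.646, 1.608, -28.121, 0.012, 0.009, -0.0], 'eef_pos': [0.258, -0.623, 0.23], 'tool_rot': [[0.382, -0.924, -0.001], [-0.924, -0.382, 0.002], [-0.002, 0.0, -1.0]], 'ft_force': [0.114, -0.079, -0.549], 'moment': [-0.006, 0.048, 0.023], 'width': 0.086}
scene {'K': [[409.9302, 0.0, 259.8674], [0.0, 409.9302, 193.1886], [0.0, 0.0, 1.0]], 'R': [[0.9001, 0.4356, -0.0104], [0.3474, -0.7318, -0.5864], [-0.263, 0.5242, -0.81]], 't': [-0.4679, -0.1266, 1.4797]}
side {'K': [[485.362, 0.0, 254.2301], [0.0, 485.362, 180.5443], [0.0, 0.0, 1.0]], 'R': [[-0.9303, -0.3668, -0.0029], [-0.1966, 0.5052, -0.8403], [0.3097, -0.7812, -0.5421]], 't': [0.4961, 0.1876, 1.2639]}
wrist {'K': [[297.3186, 0.0, 256.0373], [0.0, 297.3186, 187.0268], [0.0, 0.0, 1.0]], 'tool_from_camera': [[1.0, -0.0002, -0.0012, 0.001], [0.0005, 0.9662, 0.2576, -0.0661], [0.0011, -0.2576, 0.9662, -0.1418], [0.0, 0.0, 0.0, 1.0]]}
```

View pics/scene.png

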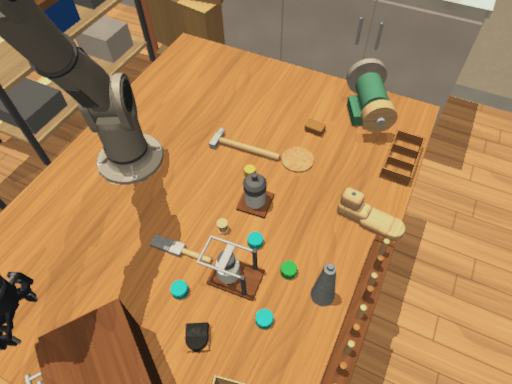

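View pics/side.png

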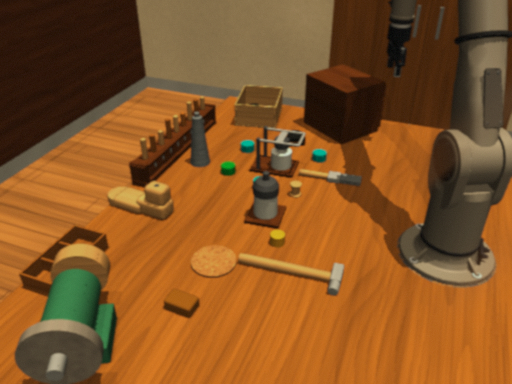

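The scene view shows the bail pot at about (228,265), with its U and crossbar on the left at (205,248) and the posts at (256,257) and (243,285). The domed other_pot is at (255,190), the cork pad at (297,159), and the turquoise and green look-alike caps are scattered around. In the side view the bail pot is at (280,155) and the pad at (213,261). The pot at (228,265) is the only one with a bail and posts. I'll confirm it in one enlarged crop.

```bash
python3 - <<'E'
import cv2,numpy as np
a=cv2.imread("pics/scene.png")[225:305,180:280];b=cv2.imread("pics/side.png")[115:185,240:320]
a=cv2.resize(a,None,fx=5,fy=5,interpolation=cv2.INTER_CUBIC);b=cv2.resize(b,(0,0),fx=5,fy=5,interpolation=cv2.INTER_CUBIC)
A=np.zeros((400,800,3),np.uint8);h=cv2.resize(a,(400,320));A[:320,:400]=h
A=np.zeros((400,900,3),np.uint8);A[:400,:500]=a;A[:350,500:]=b
A=cv2.resize(A,(800,356));cv2.imwrite("pics/crop1.png",A)
E
cat > h.py <<'E'
from bench import telemetry, optics, robot
import numpy as np, cv2
C={n:optics.calibration(n) for n in("scene","side","wrist")}
def ray(n,u,v,st=None):
    c=C[n];K=c["K"]=np.array(c["K"])
    if n=="wrist":
        x=(u-K[0,2])/K[0,0];y=(v-K[1,2])/K[1,1];r=np.hypot(x,y)+1e-12
        d=np.array([x/r*np.sin(r),y/r*np.sin(r),np.cos(r)]);T=np.array(c["tool_from_camera"])
        R=np.array(st["tool_rot"]);return np.array(st["eef_pos"])+R@T[:3,3],R@T[:3,:3]@d
    R=np.array(c["R"]);t=np.array(c["t"])
    return -R.T@t,R.T@np.linalg.solve(K,[u,v,1])
def onz(n,u,v,z,st=None):
    o,d=ray(n,u,v,st);return o+d*(z-o[2])/d[2]
def tri(r1,r2):
    (o1,d1),(o2,d2)=r1,r2;s=np.linalg.lstsq(np.c_[d1,-d2],o2-o1,rcond=None)[0]
    p,q=o1+s[0]*d1,o2+s[1]*d2;return (p+q)/2,np.linalg.norm(p-q)
E
```

```text
(no output)
```

View pics/crop1.png

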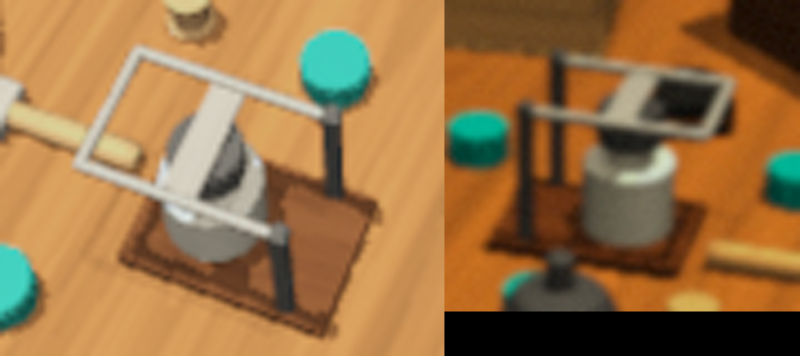

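The crop confirms it: a flat strap lies over a dark fluted cap on a bright pot, with two posts at the hinge end. The brush handle reaches in near the crossbar. Crop pixels of the bail corners in the scene half are (140,50), (78,163), (333,117) and (280,233). In the side half they are (708,133), (733,82), (527,107) and (558,58).

Run:
```python
from h import *
s=4.444
A=[(140,50),(78,163),(333,117),(280,233)];B=[(708,133),(733,82),(527,107),(558,58)]
P=[]
for a,b in zip(A,B):
    ua=(180+a[0]/s,225+a[1]/s);ub=(240+(b[0]-444.4)/s,115+b[1]/s)
    p,e=tri(ray("scene",*ua),ray("side",*ub));P.append(p)
    print(p.round(4),round(e,4),onz("scene",*ua,.119).round(4),onz("side",*ub,.119).round(4))
P=np.array([onz("scene",180+a[0]/s,225+a[1]/s,.119) for a in A])
bar=P[:2].mean(0);hin=P[2:].mean(0);x=hin-bar;L=np.hypot(*x[:2]);x/=L
print("bar",bar,"hinge",hin,L,"yaw",np.degrees(np.arctan2(x[1],x[0])),"pot",bar+x*.064, "L131")
for n in("scene","side"):
    im=cv2.imread(f"pics/{n}.png");
    u,v=((297,158) if n=="scene" else (213,261))
    g=cv2.cvtColor(im,cv2.COLOR_BGR2HSV);w=im[v-22:v+23,u-30:u+31].astype(int);m=(np.abs(w-im[v-4:v+5,u-6:u+7].reshape(-1,3).mean(0)).sum(2)<70).astype(np.uint8)
    m=cv2.morphologyEx(m,cv2.MORPH_OPEN,np.ones((3,3)))
    _,l,st,c=cv2.connectedComponentsWithStats(m);k=1+np.argmax(st[1:,4]);cc=c[k]+[u-30,v-22]
    print(n,"pad px",cc,st[k],onz(n,*cc,.008).round(4))
print([ (n,onz(n,u,v,.0).round(3)) for n,u,v in(("scene",270,205),("scene",223,226),("scene",256,240))])
```

```text
[ 0.4685 -0.21    0.1185] 0.0065 [ 0.4719 -0.2094  0.119 ] [ 0.4656 -0.2114  0.119 ]
[ 0.4741 -0.2939  0.1172] 0.0046 [ 0.477  -0.2939  0.119 ] [ 0.4714 -0.2923  0.119 ]
[ 0.6001 -0.2004  0.119 ] 0.0057 [ 0.6027 -0.1994  0.119 ] [ 0.5976 -0.2017  0.119 ]
[ 0.6062 -0.2822  0.1185] 0.0044 [ 0.6084 -0.2816  0.119 ] [ 0.6039 -0.2825  0.119 ]
bar [ 0.47445678 -0.25164341  0.119     ] hinge [ 0.60554671 -0.24050885  0.119     ] 0.1315619531741117 yaw 4.854957072571501 pot [ 0.53822716 -0.24622686  0.119     ] L131
scene pad px [298.68549422 155.21052632] [ 15   0  32  35 779] [0.5459 0.2657 0.008 ]
side pad px [213.49323715 259.58701533] [   8    6   46   31 1109] [0.5453 0.2513 0.008 ]
[('scene', array([0.542, 0.031, 0.   ])), ('scene', array([ 0.441, -0.107,  0.   ])), ('scene', array([ 0.558, -0.107,  0.   ]))]
```

Run:
```python
from h import *
print("box top L",tri(ray("scene",118,305),ray("side",384,85)), "top other",tri(ray("scene",40,345),ray("side",345,66)),"bottom near (side)",onz("side",345,140,0))
for z in(.15,.25):print(z,onz("scene",118,305,z),onz("scene",40,345,z),onz("scene",165,384,z),onz("side",384,85,z),onz("side",343,101,z))
print("pad",onz("scene",297.5,159.5,.008),onz("side",213.5,261,.008))
```

```text
box top L (array([ 0.327759  , -0.5104551 ,  0.20105636]), np.float64(0.1304711008387406)) top other (array([ 0.38823035, -0.63374373,  0.26458168]), np.float64(0.09111462922068994)) bottom near (side) [ 0.37883947 -0.51947112  0.        ]
0.15 [ 0.3730051  -0.49007303  0.15      ] [ 0.26867061 -0.64592203  0.15      ] [ 0.57653017 -0.59022765  0.15      ] [ 0.29028463 -0.72566176  0.15      ] [ 0.40148699 -0.5218993   0.15      ]
0.25 [ 0.4226547 -0.508065   0.25     ] [ 0.3290824  -0.64783804  0.25      ] [ 0.60518599 -0.59788858  0.25      ] [ 0.26388847 -0.46637271  0.25      ] [ 0.35907366 -0.29195942  0.25      ]
pad [0.54987311 0.24527906 0.008     ] [0.54303215 0.25604745 0.008     ]
```

```bash
python3 -m inch '[{"grip":0.4,"travel":[0,0,-0.006],"rotation":[0,0,-7.1]},{"grip":0.4,"travel":[0,0,-0.006],"rotation":[0,0,-7.1]},{"grip":0.4,"travel":[0,0,-0.006],"rotation":[0,0,-7.1]},{"grip":0.4,"travel":[0,0,-0.006],"rotation":[0,0,-7.1]},{"grip":0.4,"travel":[0,0,-0.006],"rotation":[0,0,-7.1]},{"grip":0.4,"travel":[0,0,-0.006],"rotation":[0,0,-7.1]},{"grip":0.4,"travel":[0,0,-0.006],"rotation":[0,0,-7.1]},{"grip":0.4,"travel":[0,0,-0.006],"rotation":[0,0,-7.1]},{"grip":0.4,"travel":[0,0,-0.006],"rotation":[0,0,-7.1]},{"grip":0.4,"travel":[0,0,-0.006],"rotation":[0,0,-7.1]}]'
for i in 1 2; do :; done
python3 -m inch '[{"grip":0.4,"travel":[0.0118,-0.018,0],"rotation":[0,0,0]},{"grip":0.4,"travel":[0.0118,-0.018,0],"rotation":[0,0,0]},{"grip":0.4,"travel":[0.0118,-0.018,0],"rotation":[0,0,0]},{"grip":0.4,"travel":[0.0118,-0.018,0],"rotation":[0,0,0]},{"grip":0.4,"travel":[0.0118,-0.018,0],"rotation":[0,0,0]},{"grip":0.4,"travel":[0.0118,-0.018,0],"rotation":[0,0,0]},{"grip":0.4,"travel":[0.0118,-0.018,0],"rotation":[0,0,0]},{"grip":0.4,"travel":[0.0118,-0.018,0],"rotation":[0,0,0]},{"grip":0.4,"travel":[0.0118,-0.018,0],"rotation":[0,0,0]},{"grip":0.4,"travel":[0.0118,-0.018,0],"rotation":[0,0,0]}]'
python3 -m inch '[{"grip":0.4,"travel":[0.0118,-0.018,0],"rotation":[0,0,0]},{"grip":0.4,"travel":[0.0118,-0.018,0],"rotation":[0,0,0]},{"grip":0.4,"travel":[0.0118,-0.018,0],"rotation":[0,0,0]},{"grip":0.4,"travel":[0.0118,-0.018,0.01],"rotation":[0,0,0]},{"grip":0.4,"travel":[0.0118,-0.018,0.015],"rotation":[0,0,0]},{"grip":0.4,"travel":[0.0118,-0.018,0.015],"rotation":[0,0,0]},{"grip":0.4,"travel":[0.0118,-0.018,0.015],"rotation":[0,0,0]},{"grip":0.4,"travel":[0.0118,-0.018,0.015],"rotation":[0,0,0]},{"grip":0.4,"travel":[0.0118,-0.018,0.015],"rotation":[0,0,0]},{"grip":0.4,"travel":[0.0118,-0.018,0.015],"rotation":[0,0,0]}]'
python3 - <<'E'
from h import *
import json
s=telemetry.state();im=optics.snapshot("wrist");s2=telemetry.state()
print({k:np.round(v,3).tolist() for k,v in s2.items()})
cv2.imwrite("pics/w1.png",im)
json.dump({k:np.array(v).tolist() for k,v in s.items()},open("w1.json","w"))
cv2.imwrite("pics/w1b.png",cv2.resize(im,(800,600),interpolation=cv2.INTER_CUBIC))
E
```

```text
t: 0.93
eef_pos: [0.2576, -0.6236, 0.291]
tool_rot: [[0.998, 0.066, -0.001], [0.066, -0.998, 0.001], [-0.0, -0.001, -1.0]]
ft_force: [-0.1, 0.5, -0.3]
width: 0.0342
t: 1.77
eef_pos: [0.3649, -0.4359, 0.2909]
tool_rot: [[0.998, 0.06, -0.001], [0.06, -0.998, 0.001], [-0.001, -0.001, -1.0]]
ft_force: [0.4, 0.6, 0.6]
width: 0.0343
t: 2.6
eef_pos: [0.4717, -0.2493, 0.1904]
tool_rot: [[0.998, 0.06, -0.0], [0.06, -0.998, 0.0], [-0.0, -0.0, -1.0]]
ft_force: [-0.3, 0.2, 0.2]
width: 0.0342
{'t': 2.65, 'qpos': [41.492, 18.827, -25.168, 109.717, 9.544, 53.727, 15.576], 'qvel': [1.603, -1.2, -0.106, -0.35, -2.08, 3.951, 6.812], 'joint_torque': [8.238, -50.797, 4.109, -28.476, 1.273, 0.298, 0.121], 'eef_pos': [0.473, -0.244, 0.188], 'tool_rot': [[0.998, 0.066, -0.002], [0.066, -0.998, 0.005], [-0.002, -0.005, -1.0]], 'ft_force': [1.519, 3.863, -1.351], 'moment': [0.248, -0.055, 0.051], 'width': 0.034}
```

View pics/w1b.png

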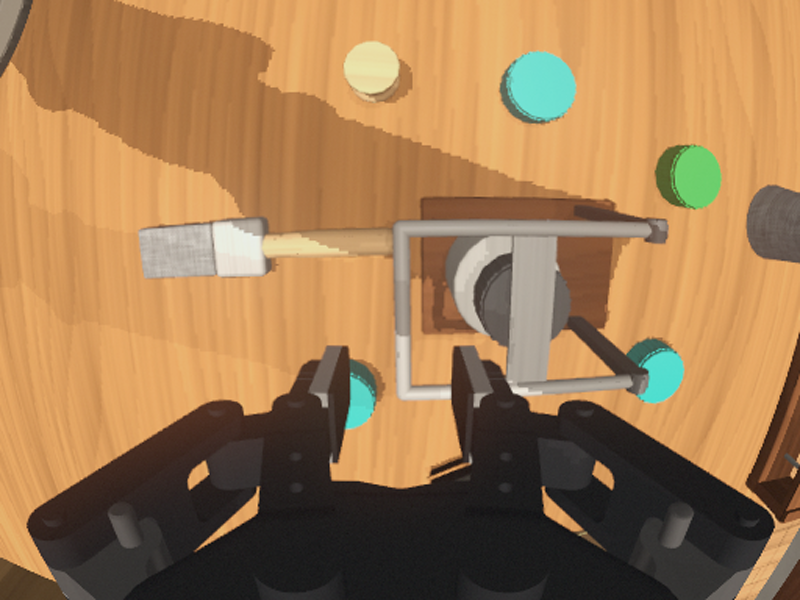

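The wrist view shows the bail clearly. Its bar corners are at (402,230) and (404,391), and its hinges at (656,230) and (640,382). The fingers straddle the bar's column at about x = 400.

Run:
```python
from h import *
import json
s=json.load(open("w1.json"));k=1.5625
print(np.round(s["eef_pos"],4))
P=[onz("wrist",u/k,v/k,z,s) for u,v,z in((402,230,.119),(404,391,.119),(656,230,.122),(640,382,.122))]
for p in P:print(p.round(4))
b=(P[0]+P[1])/2;h=(P[2]+P[3])/2;x=h-b
print(b,h,np.hypot(*x[:2]),np.degrees(np.arctan2(x[1],x[0])))
n=telemetry.state();print(np.array(n["eef_pos"]).round(4),np.array(n["tool_rot"]).round(3).tolist())
R=np.array(n["tool_rot"]);b[2]=.119-robot.grip_depth;print("tool delta",R.T@(b-n["eef_pos"]),robot.grip_depth)
```

```text
[ 0.4717 -0.2493  0.1904]
[ 0.4716 -0.2117  0.119 ]
[ 0.4776 -0.2935  0.119 ]
[ 0.5996 -0.2004  0.122 ]
[ 0.6081 -0.2841  0.122 ]
[ 0.4745841  -0.25261023  0.119     ] [ 0.60384256 -0.2422527   0.122     ] 0.12967277746176323 4.581341787013668
[ 0.4728 -0.2439  0.1878] [[0.998, 0.066, -0.002], [0.066, -0.998, 0.005], [-0.002, -0.005, -1.0]]
tool delta [0.00142854 0.00924878 0.08740794] 0.0187
```

```bash
python3 -m inch '[{"grip":0.4,"travel":[0.0001,0.001,0.011],"rotation":[0,0,0]},{"grip":0.4,"travel":[0.0002,0.001,0.011],"rotation":[0,0,0]},{"grip":0.4,"travel":[0.0002,0.001,0.011],"rotation":[0,0,0]},{"grip":0.4,"travel":[0.0002,0.001,0.011],"rotation":[0,0,0]},{"grip":0.4,"travel":[0.0002,0.001,0.011],"rotation":[0,0,0]},{"grip":0.4,"travel":[0,0.001,0.011],"rotation":[0,0,0]},{"grip":0.4,"travel":[0,0,0.011],"rotation":[0,0,0]},{"grip":0.4,"travel":[0,0,0.01],"rotation":[0,0,0]},{"grip":0.4,"travel":[0,0,0],"rotation":[0,0,0]},{"grip":0.4,"travel":[0,0,0],"rotation":[0,0,0]}]'
python3 -m inch '[{"grip":0.1,"travel":[0,0,0],"rotation":[0,0,0]},{"grip":0,"travel":[0,0,0],"rotation":[0,0,0]},{"grip":0,"travel":[0,0,0],"rotation":[0,0,0]},{"grip":0,"travel":[0,0,0],"rotation":[0,0,0]},{"grip":0,"travel":[0,0,0],"rotation":[0,0,0]},{"grip":0,"travel":[0,0,0],"rotation":[0,0,0]},{"grip":0,"travel":[0,0,0],"rotation":[0,0,0]},{"grip":0,"travel":[0,0,0],"rotation":[0,0,0]},{"grip":0,"travel":[0,0,0],"rotation":[0,0,0]},{"grip":0,"travel":[0,0,0],"rotation":[0,0,0]}]'
```

```text
t: 3.48
eef_pos: [0.4726, -0.256, 0.1037]
tool_rot: [[0.998, 0.06, -0.001], [0.06, -0.998, 0.001], [-0.001, -0.001, -1.0]]
ft_force: [-0.2, -1.3, -0.2]
width: 0.0343
t: 4.32
eef_pos: [0.4732, -0.2564, 0.105]
tool_rot: [[0.998, 0.06, 0.001], [0.06, -0.998, -0.001], [0.001, 0.001, -1.0]]
ft_force: [-2.3, 1.1, 5.9]
width: 0.0054
```

```bash
python3 -m inch '[{"grip":0,"travel":[0.0003,0,-0.0085],"rotation":[0,0,0]},{"grip":0,"travel":[0.0008,0,-0.0085],"rotation":[0,0,0]},{"grip":0,"travel":[0.0014,0,-0.0084],"rotation":[0,0,0]},{"grip":0,"travel":[0.0019,0,-0.0083],"rotation":[0,0,0]},{"grip":0,"travel":[0.0025,0,-0.0081],"rotation":[0,0,0]},{"grip":0,"travel":[0.003,0,-0.008],"rotation":[0,0,0]},{"grip":0,"travel":[0.0035,0,-0.0078],"rotation":[0,0,0]},{"grip":0,"travel":[0.004,-0.0001,-0.0075],"rotation":[0,0,0]},{"grip":0,"travel":[0.0045,-0.0001,-0.0072],"rotation":[0,0,0]},{"grip":0,"travel":[0.0049,-0.0001,-0.007],"rotation":[0,0,0]}]'
python3 - <<'E'
from h import *
a=optics.snapshot("scene");cv2.imwrite("pics/s2.png",a)
cv2.imwrite("pics/s2c.png",cv2.resize(a[190:310,150:310],None,fx=4,fy=4,interpolation=cv2.INTER_CUBIC))
E
```

```text
t: 5.15
eef_pos: [0.498, -0.2544, 0.184]
tool_rot: [[0.998, 0.06, -0.004], [0.06, -0.998, 0.0], [-0.004, -0.001, -1.0]]
ft_force: [-7.3, 0.0, -0.1]
width: 0.0052
```

View pics/s2c.png

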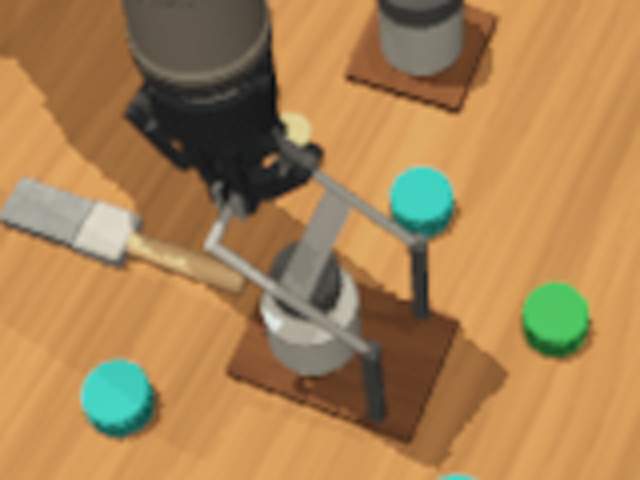

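The bail is held in the fingers and rising with the tool, and the side forces are small. I'll carry on over the top.

```bash
python3 -m inch '[{"grip":0,"travel":[0.0054,-0.0001,-0.0066],"rotation":[0,0,0]},{"grip":0,"travel":[0.0058,-0.0001,-0.0062],"rotation":[0,0,0]},{"grip":0,"travel":[0.0061,-0.0001,-0.0059],"rotation":[0,0,0]},{"grip":0,"travel":[0.0066,-0.0001,-0.0054],"rotation":[0,0,0]},{"grip":0,"travel":[0.0069,-0.0001,-0.005],"rotation":[0,0,0]},{"grip":0,"travel":[0.0072,-0.0001,-0.0046],"rotation":[0,0,0]},{"grip":0,"travel":[0.0074,-0.0001,-0.004],"rotation":[0,0,0]},{"grip":0,"travel":[0.0078,-0.0001,-0.0036],"rotation":[0,0,0]},{"grip":0,"travel":[0.0079,-0.0001,-0.0031],"rotation":[0,0,0]},{"grip":0,"travel":[0.0082,-0.0001,-0.0025],"rotation":[0,0,0]}]'
python3 -m inch '[{"grip":0,"travel":[0.0082,-0.0001,-0.002],"rotation":[0,0,0]},{"grip":0,"travel":[0.0084,-0.0001,-0.0015],"rotation":[0,0,0]},{"grip":0,"travel":[0.0085,-0.0001,-0.0009],"rotation":[0,0,0]},{"grip":0,"travel":[0.0085,-0.0001,-0.0004],"rotation":[0,0,0]},{"grip":0,"travel":[0.0085,-0.0001,0.0002],"rotation":[0,0,0]},{"grip":0,"travel":[0.0085,-0.0001,0.0007],"rotation":[0,0,0]},{"grip":0,"travel":[0.0084,-0.0001,0.0013],"rotation":[0,0,0]},{"grip":0,"travel":[0.0083,-0.0001,0.0018],"rotation":[0,0,0]},{"grip":0,"travel":[0.0082,-0.0001,0.0024],"rotation":[0,0,0]},{"grip":0,"travel":[0.008,-0.0001,0.0029],"rotation":[0,0,0]}]'
```

```text
t: 6.03
eef_pos: [0.57, -0.2488, 0.2335]
tool_rot: [[0.998, 0.06, 0.002], [0.06, -0.998, -0.001], [0.002, 0.001, -1.0]]
ft_force: [-2.9, 0.8, 9.5]
width: 0.0053
t: 6.87
eef_pos: [0.6535, -0.2424, 0.2262]
tool_rot: [[0.998, 0.061, 0.001], [0.061, -0.998, 0.001], [0.001, -0.001, -1.0]]
ft_force: [-1.0, 1.1, 4.0]
width: 0.0056
```

```bash
python3 -m inch '[{"grip":0.4,"travel":[0,0,0],"rotation":[0,0,0]},{"grip":0.5,"travel":[0,0,0],"rotation":[0,0,0]},{"grip":0.5,"travel":[0,0,-0.01],"rotation":[0,0,0]},{"grip":0.5,"travel":[0,0,-0.02],"rotation":[0,0,0]},{"grip":0.5,"travel":[0,0,-0.02],"rotation":[0,0,0]},{"grip":0.5,"travel":[-0.01,0,-0.02],"rotation":[0,0,0]},{"grip":0.8,"travel":[-0.02,0,0],"rotation":[0,0,0]},{"grip":0.8,"travel":[-0.03,0.0005,0],"rotation":[0,0,0]},{"grip":0.8,"travel":[-0.03,0.0005,0],"rotation":[0,0,0]},{"grip":0.8,"travel":[-0.026,0,0],"rotation":[0,0,0]}]'
python3 - <<'E'
from h import *
import json
s=telemetry.state();im=optics.snapshot("wrist")
json.dump({k:np.array(v).tolist() for k,v in s.items()},open("w2.json","w"))
print(np.round(s["qpos"],1),np.round(s["eef_pos"],4))
cv2.imwrite("pics/w2.png",im)
cv2.imwrite("pics/w2b.png",cv2.resize(im,(800,600),interpolation=cv2.INTER_CUBIC))
E
```

```text
t: 7.7
eef_pos: [0.534, -0.252, 0.2966]
tool_rot: [[0.998, 0.059, -0.0], [0.059, -0.998, -0.001], [-0.001, 0.001, -1.0]]
ft_force: [0.2, -0.3, 0.5]
width: 0.0686
[ 38.9  18.2 -25.   95.2   8.2  68.4  15.3] [ 0.534  -0.252   0.2966]
```

View pics/w2b.png

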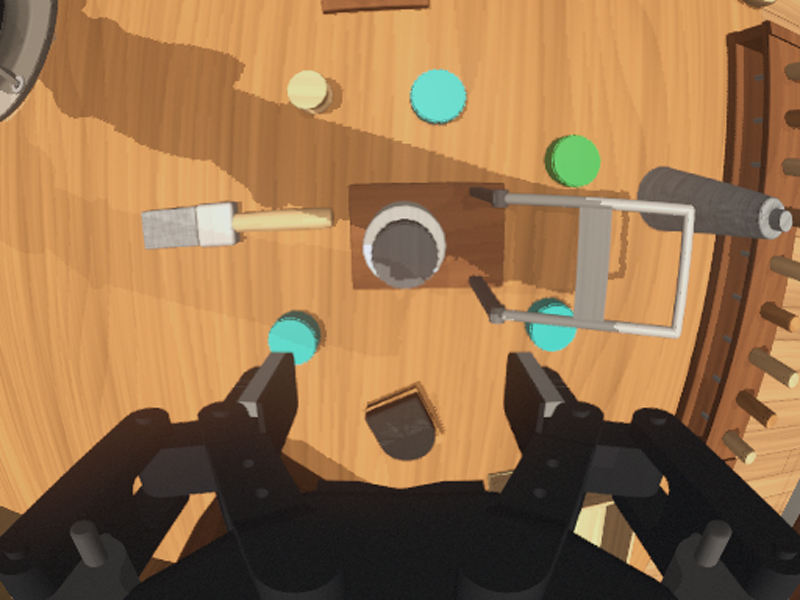

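The bail is folded back to the right, with its bar at about (687,270), and the cap is free. The cap's top disc is centred at about (408,252) and the posts are at (500,199) and (494,315).

Run:
```python
from h import *
import json
s=json.load(open("w2.json"));k=1.5625
im=cv2.imread("pics/w2.png");g=cv2.cvtColor(im,cv2.COLOR_BGR2HSV)
sub=im[130:195,225:295].astype(int);m=((sub.max(2)<120)&(np.ptp(sub,2)<25)).astype(np.uint8)
m=cv2.morphologyEx(m,cv2.MORPH_OPEN,np.ones((3,3)));_,l,st,c=cv2.connectedComponentsWithStats(m);i=1+np.argmax(st[1:,4])
cc=c[i]+[225,130];print("cap blob",cc,st[i])
print("cap",onz("wrist",408/k,252.5/k,.112,s),onz("wrist",*cc,.107,s))
h=(onz("wrist",500/k,199/k,.122,s)+onz("wrist",494/k,316/k,.122,s))/2
print("hinge",h,"pot",h-.067*np.array([np.cos(.08),np.sin(.08),0]))
n=telemetry.state();R=np.array(n["tool_rot"]);print(n["eef_pos"],R.T@(np.array([.5372,-.2474,.088])-n["eef_pos"]))
```

```text
cap blob [259.36952998 159.37358185] [  13   10   42   39 1234]
cap [ 0.54041254 -0.24469975  0.112     ] [ 0.53841817 -0.24314413  0.107     ]
hinge [ 0.60321573 -0.24341084  0.122     ] pot [ 0.53643002 -0.24876512  0.122     ]
[ 0.5294811  -0.25340887  0.29661578] [ 0.00896894 -0.00599013  0.20856631]
```

```bash
python3 -m inch '[{"grip":0.8,"travel":[0.0085,-0.007,0.005],"rotation":[0,0,0]},{"grip":0.8,"travel":[0,0,0.005],"rotation":[0,0,7]},{"grip":0.8,"travel":[0,0,0.005],"rotation":[0,0,7]},{"grip":0.8,"travel":[0,0,0.005],"rotation":[0,0,7]},{"grip":0.8,"travel":[0,0,0.005],"rotation":[0,0,7]},{"grip":0.8,"travel":[0,0,0.005],"rotation":[0,0,7]},{"grip":0.8,"travel":[0,0,0.005],"rotation":[0,0,7]},{"grip":0.8,"travel":[0,0,0.005],"rotation":[0,0,7]},{"grip":0.8,"travel":[0,0,0.005],"rotation":[0,0,7]},{"grip":0.8,"travel":[0,0,0.005],"rotation":[0,0,7]}]'
python3 -m inch '[{"grip":0.8,"travel":[0,0,0.005],"rotation":[0,0,7]},{"grip":0.8,"travel":[0,0,0.005],"rotation":[0,0,7]},{"grip":0.8,"travel":[0,0,0.005],"rotation":[0,0,7]},{"grip":0.8,"travel":[0,0,0.005],"rotation":[0,0,7]},{"grip":0.8,"travel":[0,0,0.005],"rotation":[0,0,7]},{"grip":0.8,"travel":[0,0,0.005],"rotation":[0,0,7]},{"grip":0.8,"travel":[0,0,0.005],"rotation":[0,0,7]},{"grip":0.8,"travel":[0,0,0.005],"rotation":[0,0,7]},{"grip":0.8,"travel":[0,0,0.005],"rotation":[0,0,7]},{"grip":0.8,"travel":[0,0,0.005],"rotation":[0,0,7]}]'
python3 -m inch '[{"grip":0.8,"travel":[0,0,0.01],"rotation":[0,0,7]},{"grip":0.8,"travel":[0,0,0.01],"rotation":[0,0,7]},{"grip":0.8,"travel":[0,0,0.01],"rotation":[0,0,7]},{"grip":0.8,"travel":[0,0,0.01],"rotation":[0,0,7]},{"grip":0.8,"travel":[0,0,0.01],"rotation":[0,0,7]},{"grip":0.8,"travel":[0,0,0.006],"rotation":[0,0,0]},{"grip":0.8,"travel":[0,0,0],"rotation":[0,0,0]},{"grip":0.8,"travel":[0,0,0],"rotation":[0,0,0]},{"grip":0.8,"travel":[0,0,0],"rotation":[0,0,0]},{"grip":0.8,"travel":[0,0,0],"rotation":[0,0,0]}]'
python3 - <<'E'
from h import *
import json
s=telemetry.state();im=optics.snapshot("wrist")
json.dump({k:np.array(v).tolist() for k,v in s.items()},open("w3.json","w"))
print(np.round(s["qpos"],1),np.round(s["eef_pos"],4))
cv2.imwrite("pics/w3.png",im)
cv2.imwrite("pics/w3b.png",cv2.resize(im,(800,600),interpolation=cv2.INTER_CUBIC))
E
```

```text
t: 8.58
eef_pos: [0.5449, -0.2434, 0.2461]
tool_rot: [[0.502, -0.865, 0.0], [-0.865, -0.502, -0.0], [0.0, -0.0, -1.0]]
ft_force: [0.0, -0.1, 0.8]
width: 0.0683
t: 9.42
eef_pos: [0.545, -0.2434, 0.1961]
tool_rot: [[-0.641, -0.767, 0.0], [-0.767, 0.641, -0.0], [-0.0, -0.0, -1.0]]
ft_force: [0.8, 0.2, 1.4]
width: 0.068
t: 10.25
eef_pos: [0.5449, -0.2439, 0.1408]
tool_rot: [[-0.964, -0.268, 0.001], [-0.268, 0.964, -0.0], [-0.001, -0.001, -1.0]]
ft_force: [0.1, -0.8, 0.1]
width: 0.0683
[  13.2   25.7    6.5  105.3   -3.7   49.1 -143. ] [ 0.5449 -0.2439  0.1408]
```

View pics/w3b.png

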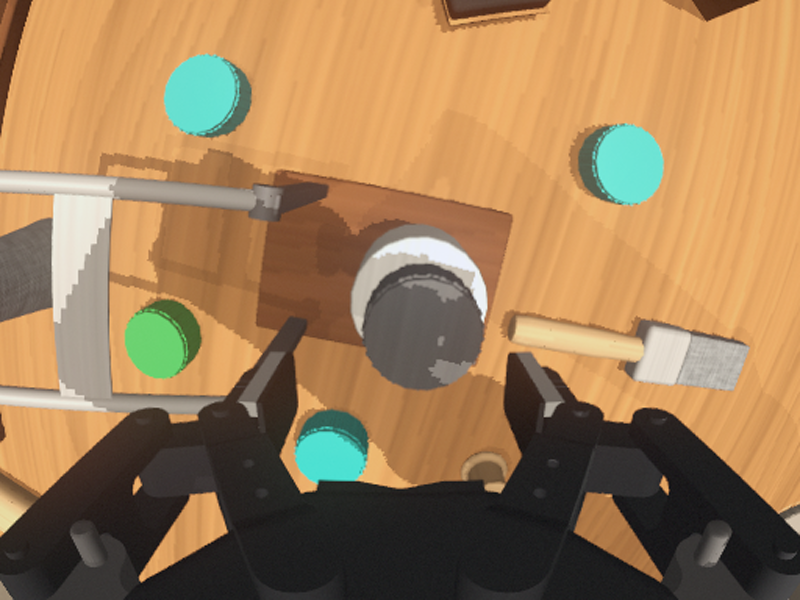

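The cap's top disc is centred at about (422,330), slightly right of the finger midline at x = 403.

Run:
```python
from h import *
import json
s=json.load(open("w3.json"));k=1.5625
for u,v in((361,330),(484,330),(422,270),(422,389),(422,330)):print(onz("wrist",u/k,v/k,.112,s).round(4))
n=telemetry.state();R=np.array(n["tool_rot"])
print(np.round(n["eef_pos"],4))
for p in((.5395,-.2445),(.538,-.2465)):print(R.T@(np.array([*p,.088])-n["eef_pos"]))
```

```text
[ 0.5621 -0.2443  0.112 ]
[ 0.5155 -0.2571  0.112 ]
[ 0.5459 -0.2736  0.112 ]
[ 0.5319 -0.226   0.112 ]
[ 0.5392 -0.2507  0.112 ]
[ 0.5448 -0.2439  0.1407]
[0.00535836 0.00086832 0.05270521]
[ 0.00733833 -0.00065802  0.05270392]
```

```bash
python3 -m inch '[{"grip":0.8,"travel":[0.0034,-0.001,0],"rotation":[0,0,0]},{"grip":0.8,"travel":[0.0034,-0.0009,0.004],"rotation":[0,0,0]},{"grip":0.8,"travel":[0,0,0.01],"rotation":[0,0,0]},{"grip":0.8,"travel":[0,0,0.01],"rotation":[0,0,0]},{"grip":0.8,"travel":[0,0,0.01],"rotation":[0,0,0]},{"grip":0.8,"travel":[0,0,0.01],"rotation":[0,0,0]},{"grip":0.8,"travel":[0,0,0.006],"rotation":[0,0,0]},{"grip":0.8,"travel":[0,0,0.002],"rotation":[0,0,0]},{"grip":0.8,"travel":[0,0,0],"rotation":[0,0,0]},{"grip":0.6,"travel":[0,0,0],"rotation":[0,0,0]}]'
python3 -m inch '[{"grip":0.55,"travel":[0,0,0],"rotation":[0,0,0]},{"grip":0.5,"travel":[0,0,0],"rotation":[0,0,0]},{"grip":0.4,"travel":[0,0,0],"rotation":[0,0,0]},{"grip":0.4,"travel":[0,0,0],"rotation":[0,0,0]},{"grip":0.4,"travel":[0,0,0],"rotation":[0,0,0]},{"grip":0.4,"travel":[0,0,0],"rotation":[0,0,0]},{"grip":0.4,"travel":[0,0,0],"rotation":[0,0,0]},{"grip":0.4,"travel":[0,0,0],"rotation":[0,0,0]},{"grip":0.4,"travel":[0,0,0],"rotation":[0,0,0]},{"grip":0.4,"travel":[0,0,0],"rotation":[0,0,0]}]'
```

```text
t: 11.13
eef_pos: [0.5385, -0.2473, 0.088]
tool_rot: [[-0.964, -0.266, 0.0], [-0.266, 0.964, -0.0], [-0.0, -0.0, -1.0]]
ft_force: [0.3, 0.0, 0.5]
width: 0.0577
t: 11.97
eef_pos: [0.5381, -0.2476, 0.0889]
tool_rot: [[-0.964, -0.266, -0.0], [-0.266, 0.964, -0.0], [0.0, -0.0, -1.0]]
ft_force: [-3.6, 0.6, 5.4]
width: 0.0465
```

```bash
python3 -m inch '[{"grip":0.4,"travel":[0,0,0],"rotation":[0,0,-7]},{"grip":0.4,"travel":[0,0,0],"rotation":[0,0,-7]},{"grip":0.4,"travel":[0,0,0],"rotation":[0,0,-7]},{"grip":0.4,"travel":[0,0,0],"rotation":[0,0,-7]},{"grip":0.4,"travel":[0,0,0],"rotation":[0,0,-7]},{"grip":0.4,"travel":[0,0,0],"rotation":[0,0,-7]},{"grip":0.4,"travel":[0,0,0],"rotation":[0,0,-7]},{"grip":0.4,"travel":[0,0,0],"rotation":[0,0,-7]},{"grip":0.4,"travel":[0,0,-0.0001],"rotation":[0,0,-7]},{"grip":0.4,"travel":[0,0,-0.0001],"rotation":[0,0,-7]}]'
python3 -c "
from bench import telemetry as t;s=t.state();print(s['qpos'],s['ft_force'],s['moment'])"
```

```text
t: 12.8
eef_pos: [0.5384, -0.2475, 0.089]
tool_rot: [[-0.074, -0.997, 0.0], [-0.997, 0.074, -0.0], [0.0, -0.0, -1.0]]
ft_force: [-0.1, 0.3, 2.6]
width: 0.0466
[ 27.54492279  29.76040175 -11.63019021 106.7605961    8.27308492
  44.25700883 -82.7543632 ] [-0.06602823  0.30871798  2.58129166] [-0.01728741  0.39187822 -0.01850103]
```

```bash
R='x'; python3 -m inch '[{"grip":0.4,"travel":[0,0,-0.0001],"rotation":[0,0,-7]},{"grip":0.4,"travel":[0,0,-0.0001],"rotation":[0,0,-7]},{"grip":0.4,"travel":[0,0,-0.0001],"rotation":[0,0,-7]},{"grip":0.4,"travel":[0,0,-0.0001],"rotation":[0,0,-7]},{"grip":0.4,"travel":[0,0,-0.0001],"rotation":[0,0,-7]},{"grip":0.4,"travel":[0,0,-0.0001],"rotation":[0,0,-7]},{"grip":0.4,"travel":[0,0,-0.0001],"rotation":[0,0,-7]},{"grip":0.4,"travel":[0,0,-0.0001],"rotation":[0,0,-7]},{"grip":0.4,"travel":[0,0,-0.0002],"rotation":[0,0,-7]},{"grip":0.4,"travel":[0,0,-0.0002],"rotation":[0,0,-7]}]'
python3 -m inch '[{"grip":0.4,"travel":[0,0,-0.0001],"rotation":[0,0,-7]},{"grip":0.4,"travel":[0,0,-0.0001],"rotation":[0,0,-7]},{"grip":0.4,"travel":[0,0,-0.0001],"rotation":[0,0,-7]},{"grip":0.4,"travel":[0,0,-0.0001],"rotation":[0,0,-7]},{"grip":0.4,"travel":[0,0,-0.0001],"rotation":[0,0,-7]},{"grip":0.4,"travel":[0,0,-0.0001],"rotation":[0,0,-7]},{"grip":0.4,"travel":[0,0,-0.0001],"rotation":[0,0,-7]},{"grip":0.4,"travel":[0,0,-0.0001],"rotation":[0,0,-7]},{"grip":0.4,"travel":[0,0,-0.0002],"rotation":[0,0,-7]},{"grip":0.4,"travel":[0,0,-0.0002],"rotation":[0,0,-7]}]'
python3 -c "
from bench import telemetry as t;s=t.state();print(s['qpos'],s['ft_force'],s['moment'])"
```

```text
t: 13.63
eef_pos: [0.5383, -0.2478, 0.09]
tool_rot: [[0.912, -0.411, 0.0], [-0.411, -0.912, -0.001], [0.001, 0.001, -1.0]]
ft_force: [-1.5, 0.4, 0.3]
width: 0.0466
t: 14.47
eef_pos: [0.538, -0.2469, 0.091]
tool_rot: [[0.698, 0.716, -0.001], [0.716, -0.698, 0.0], [-0.0, -0.001, -1.0]]
ft_force: [-2.3, 0.9, 2.6]
width: 0.0467
[ 51.67344239  36.54999115 -44.87193487 105.03706205  32.21627088
  52.01167478  37.56236729] [-2.25077846  0.86167289  2.63337821] [ 0.51590353  0.55381493 -0.07715343]
```

```bash
python3 -m inch '[{"grip":0.4,"travel":[0,0,-0.0001],"rotation":[0,0,-7]},{"grip":0.4,"travel":[0,0,-0.0001],"rotation":[0,0,-7]},{"grip":0.4,"travel":[0,0,-0.0001],"rotation":[0,0,-7]},{"grip":0.4,"travel":[0,0,-0.0001],"rotation":[0,0,-7]},{"grip":0.4,"travel":[0,0,-0.0001],"rotation":[0,0,-7]},{"grip":0.4,"travel":[0,0,-0.0001],"rotation":[0,0,-7]},{"grip":0.4,"travel":[0,0,-0.0001],"rotation":[0,0,-7]},{"grip":0.4,"travel":[0,0,-0.0001],"rotation":[0,0,-7]},{"grip":0.4,"travel":[0,0,-0.0002],"rotation":[0,0,-7]},{"grip":0.4,"travel":[0,0,-0.0002],"rotation":[0,0,-7]}]'
python3 -c "
from bench import telemetry as t;s=t.state();print(s['qpos'],s['ft_force'],s['moment'])"
```

```text
t: 15.3
eef_pos: [0.5375, -0.2468, 0.0922]
tool_rot: [[-0.434, 0.901, -0.002], [0.901, 0.434, 0.0], [0.001, -0.002, -1.0]]
ft_force: [-3.4, 2.4, 3.8]
width: 0.0466
[ 60.80085596  43.31047836 -59.84314958 104.45665453  43.7464342
  59.07605301  98.88856306] [-3.39220817  2.4330241   3.84127373] [ 0.63859899  0.95373534 -0.17144198]
```

```bash
python3 -m inch '[{"grip":0.4,"travel":[0,0,-0.0001],"rotation":[0,0,-7]},{"grip":0.4,"travel":[0,0,-0.0001],"rotation":[0,0,-7]},{"grip":0.4,"travel":[0,0,-0.0001],"rotation":[0,0,-7]},{"grip":0.4,"travel":[0,0,-0.0001],"rotation":[0,0,-7]},{"grip":0.4,"travel":[0,0,-0.0001],"rotation":[0,0,-7]},{"grip":0.4,"travel":[0,0,-0.0001],"rotation":[0,0,-7]},{"grip":0.4,"travel":[0,0,0],"rotation":[0,0,0]},{"grip":0.6,"travel":[0,0,0],"rotation":[0,0,0]},{"grip":0.8,"travel":[0,0,0],"rotation":[0,0,0]},{"grip":0.8,"travel":[0,0,0],"rotation":[0,0,0]}]'
python3 -m inch '[{"grip":0.8,"travel":[0,0,0],"rotation":[0,0,0]},{"grip":0.8,"travel":[0,0,0],"rotation":[0,0,7]},{"grip":0.8,"travel":[0,0,0],"rotation":[0,0,7]},{"grip":0.8,"travel":[0,0,0],"rotation":[0,0,7]},{"grip":0.8,"travel":[0,0,0],"rotation":[0,0,7]},{"grip":0.8,"travel":[0,0,0],"rotation":[0,0,7]},{"grip":0.8,"travel":[0,0,0],"rotation":[0,0,7]},{"grip":0.8,"travel":[0,0,0],"rotation":[0,0,7]},{"grip":0.8,"travel":[0,0,0],"rotation":[0,0,7]},{"grip":0.8,"travel":[0,0,0],"rotation":[0,0,7]}]'
python3 -c "
from bench import telemetry as t;s=t.state();print(s['qpos'],s['ft_force'],s['moment'])"
```

```text
t: 16.13
eef_pos: [0.5386, -0.2477, 0.0925]
tool_rot: [[-0.923, 0.384, 0.0], [0.384, 0.923, -0.0], [-0.001, -0.0, -1.0]]
ft_force: [0.4, -0.3, -0.4]
width: 0.0683
t: 16.97
eef_pos: [0.5385, -0.2473, 0.0925]
tool_rot: [[-0.071, 0.997, 0.0], [0.997, 0.071, -0.0], [-0.0, 0.0, -1.0]]
ft_force: [0.3, 0.9, -1.3]
width: 0.0684
[ 58.41430306  41.05396606 -55.61239885 104.53416601  40.42231171
  56.72964655  79.70318778] [ 0.29488885  0.94159957 -1.25800001] [-0.02584944 -0.00948107 -0.01482868]
```

```bash
python3 -m inch '[{"grip":0.8,"travel":[0,0,0],"rotation":[0,0,7]},{"grip":0.8,"travel":[0,0,0],"rotation":[0,0,7]},{"grip":0.8,"travel":[0,0,0],"rotation":[0,0,7]},{"grip":0.8,"travel":[0,0,0],"rotation":[0,0,7]},{"grip":0.8,"travel":[0,0,0],"rotation":[0,0,7]},{"grip":0.8,"travel":[0,0,0],"rotation":[0,0,7]},{"grip":0.8,"travel":[0,0,0],"rotation":[0,0,7]},{"grip":0.8,"travel":[0,0,0],"rotation":[0,0,7]},{"grip":0.8,"travel":[0,0,0],"rotation":[0,0,7]},{"grip":0.8,"travel":[0,0,0],"rotation":[0,0,7]}]'
python3 -m inch '[{"grip":0.8,"travel":[0,0,0],"rotation":[0,0,7]},{"grip":0.8,"travel":[0,0,0],"rotation":[0,0,7]},{"grip":0.8,"travel":[0,0,0],"rotation":[0,0,7]},{"grip":0.8,"travel":[0,0,0],"rotation":[0,0,7]},{"grip":0.8,"travel":[0,0,0],"rotation":[0,0,7]},{"grip":0.8,"travel":[0,0,0],"rotation":[0,0,7]},{"grip":0.8,"travel":[0,0,0],"rotation":[0,0,7]},{"grip":0.8,"travel":[0,0,0],"rotation":[0,0,7]},{"grip":0.8,"travel":[0,0,0],"rotation":[0,0,7]},{"grip":0.8,"travel":[0,0,0],"rotation":[0,0,7]}]'
python3 -m inch '[{"grip":0.8,"travel":[0,0,0],"rotation":[0,0,7]},{"grip":0.8,"travel":[0,0,0],"rotation":[0,0,7]},{"grip":0.8,"travel":[0,0,0],"rotation":[0,0,7]},{"grip":0.8,"travel":[0,0,0],"rotation":[0,0,7]},{"grip":0.8,"travel":[0,0,0],"rotation":[0,0,7]},{"grip":0.8,"travel":[0,0,0],"rotation":[0,0,7]},{"grip":0.8,"travel":[0,0,0],"rotation":[0,0,7]},{"grip":0.8,"travel":[0,0,0],"rotation":[0,0,7]},{"grip":0.8,"travel":[0,0,0],"rotation":[0,0,7]},{"grip":0.8,"travel":[0,0,0],"rotation":[0,0,7]}]'
python3 -m inch '[{"grip":0.6,"travel":[0,0,0],"rotation":[0,0,0]},{"grip":0.55,"travel":[0,0,0],"rotation":[0,0,0]},{"grip":0.5,"travel":[0,0,0],"rotation":[0,0,0]},{"grip":0.4,"travel":[0,0,0],"rotation":[0,0,0]},{"grip":0.4,"travel":[0,0,0],"rotation":[0,0,0]},{"grip":0.4,"travel":[0,0,0],"rotation":[0,0,0]},{"grip":0.4,"travel":[0,0,0],"rotation":[0,0,0]},{"grip":0.4,"travel":[0,0,0],"rotation":[0,0,0]},{"grip":0.4,"travel":[0,0,0],"rotation":[0,0,0]},{"grip":0.4,"travel":[0,0,0],"rotation":[0,0,0]}]'
python3 -c "
from bench import telemetry as t;s=t.state();print(s['qpos'],s['ft_force'],s['moment'])"
```

```text
t: 17.8
eef_pos: [0.5386, -0.2472, 0.0926]
tool_rot: [[0.913, 0.408, 0.001], [0.408, -0.913, -0.0], [0.0, 0.0, -1.0]]
ft_force: [0.3, 0.4, -0.0]
width: 0.0684
t: 18.63
eef_pos: [0.5386, -0.2471, 0.0926]
tool_rot: [[0.696, -0.718, 0.001], [-0.718, -0.696, -0.0], [0.0, -0.0, -1.0]]
ft_force: [0.6, -0.1, -0.6]
width: 0.0681
t: 19.47
eef_pos: [0.5387, -0.247, 0.0926]
tool_rot: [[-0.436, -0.9, 0.001], [-0.9, 0.436, -0.0], [-0.0, -0.001, -1.0]]
ft_force: [0.6, -0.4, -0.4]
width: 0.0684
t: 20.3
eef_pos: [0.5385, -0.2471, 0.0929]
tool_rot: [[-0.429, -0.903, 0.0], [-0.903, 0.429, 0.0], [-0.0, -0.0, -1.0]]
ft_force: [-0.5, 1.9, 5.6]
width: 0.0464
[  24.08367301   29.15671405   -7.1182093   106.88027843    4.93138542
   44.23777452 -101.0942206 ] [-0.49268381  1.86956005  5.63416429] [ 0.24259186  0.42165328 -0.03691295]
```

```bash
python3 -m inch '[{"grip":0.4,"travel":[0,0,-0.0001],"rotation":[0,0,-7]},{"grip":0.4,"travel":[0,0,-0.0001],"rotation":[0,0,-7]},{"grip":0.4,"travel":[0,0,-0.0001],"rotation":[0,0,-7]},{"grip":0.4,"travel":[0,0,-0.0001],"rotation":[0,0,-7]},{"grip":0.4,"travel":[0,0,-0.0001],"rotation":[0,0,-7]},{"grip":0.4,"travel":[0,0,-0.0001],"rotation":[0,0,-7]},{"grip":0.4,"travel":[0,0,-0.0001],"rotation":[0,0,-7]},{"grip":0.4,"travel":[0,0,-0.0001],"rotation":[0,0,-7]},{"grip":0.4,"travel":[0,0,-0.0002],"rotation":[0,0,-7]},{"grip":0.4,"travel":[0,0,-0.0002],"rotation":[0,0,-7]}]'
python3 -m inch '[{"grip":0.4,"travel":[0,0,-0.0001],"rotation":[0,0,-7]},{"grip":0.4,"travel":[0,0,-0.0001],"rotation":[0,0,-7]},{"grip":0.4,"travel":[0,0,-0.0001],"rotation":[0,0,-7]},{"grip":0.4,"travel":[0,0,-0.0001],"rotation":[0,0,-7]},{"grip":0.4,"travel":[0,0,-0.0001],"rotation":[0,0,-7]},{"grip":0.4,"travel":[0,0,-0.0001],"rotation":[0,0,-7]},{"grip":0.4,"travel":[0,0,-0.0001],"rotation":[0,0,-7]},{"grip":0.4,"travel":[0,0,-0.0001],"rotation":[0,0,-7]},{"grip":0.4,"travel":[0,0,-0.0002],"rotation":[0,0,-7]},{"grip":0.4,"travel":[0,0,-0.0002],"rotation":[0,0,-7]}]'
python3 -m inch '[{"grip":0.4,"travel":[0,0,-0.0001],"rotation":[0,0,-7]},{"grip":0.4,"travel":[0,0,-0.0001],"rotation":[0,0,-7]},{"grip":0.4,"travel":[0,0,-0.0001],"rotation":[0,0,-7]},{"grip":0.4,"travel":[0,0,-0.0001],"rotation":[0,0,-7]},{"grip":0.4,"travel":[0,0,-0.0001],"rotation":[0,0,-7]},{"grip":0.4,"travel":[0,0,-0.0001],"rotation":[0,0,-7]},{"grip":0.4,"travel":[0,0,-0.0001],"rotation":[0,0,-7]},{"grip":0.4,"travel":[0,0,-0.0001],"rotation":[0,0,-7]},{"grip":0.4,"travel":[0,0,-0.0002],"rotation":[0,0,-7]},{"grip":0.4,"travel":[0,0,-0.0002],"rotation":[0,0,-7]}]'
python3 -c "
from bench import telemetry as t;s=t.state();print(s['qpos'],s['ft_force'],s['moment'])"
```

```text
t: 21.13
eef_pos: [0.5385, -0.247, 0.094]
tool_rot: [[0.706, -0.708, 0.0], [-0.708, -0.706, 0.0], [0.0, -0.001, -1.0]]
ft_force: [-0.4, 2.8, 2.9]
width: 0.0464
t: 21.97
eef_pos: [0.5377, -0.2466, 0.0951]
tool_rot: [[0.907, 0.421, -0.001], [0.421, -0.907, 0.001], [-0.001, -0.001, -1.0]]
ft_force: [-1.4, 1.7, 4.3]
width: 0.0468
t: 22.8
eef_pos: [0.5376, -0.2472, 0.0963]
tool_rot: [[-0.085, 0.996, -0.001], [0.996, 0.085, 0.0], [0.0, -0.001, -1.0]]
ft_force: [-3.6, 0.3, 6.2]
width: 0.0466
[ 58.76393353  40.91003669 -56.1231207  104.44543241  40.27862228
  57.2381097   80.5783258 ] [-3.57168789  0.33827271  6.24759865] [ 0.28665869  0.90270942 -0.14805393]
```

```bash
python3 -m inch '[{"grip":0.4,"travel":[0,0,-0.0001],"rotation":[0,0,-7]},{"grip":0.4,"travel":[0,0,-0.0001],"rotation":[0,0,-7]},{"grip":0.4,"travel":[0,0,-0.0001],"rotation":[0,0,-7]},{"grip":0.4,"travel":[0,0,-0.0001],"rotation":[0,0,-7]},{"grip":0.4,"travel":[0,0,-0.0001],"rotation":[0,0,-7]},{"grip":0.4,"travel":[0,0,-0.0001],"rotation":[0,0,-7]},{"grip":0.4,"travel":[0,0,-0.0001],"rotation":[0,0,-7]},{"grip":0.4,"travel":[0,0,-0.0001],"rotation":[0,0,-7]},{"grip":0.4,"travel":[0,0,-0.0002],"rotation":[0,0,-7]},{"grip":0.4,"travel":[0,0,-0.0002],"rotation":[0,0,-7]}]'
python3 -m inch '[{"grip":0.4,"travel":[0,0,0],"rotation":[0,0,-7]},{"grip":0.4,"travel":[0,0,0],"rotation":[0,0,-7]},{"grip":0.4,"travel":[0,0,0],"rotation":[0,0,0]},{"grip":0.4,"travel":[0,0,-0.0005],"rotation":[0,0,0]},{"grip":0.4,"travel":[0,0,-0.0005],"rotation":[0,0,0]},{"grip":0.4,"travel":[0,0,-0.0005],"rotation":[0,0,0]},{"grip":0.4,"travel":[0,0,-0.0005],"rotation":[0,0,0]},{"grip":0.4,"travel":[0,0,0],"rotation":[0,0,0]},{"grip":0.4,"travel":[0,0,0],"rotation":[0,0,0]},{"grip":0.4,"travel":[0,0,0],"rotation":[0,0,0]}]'
python3 -c "
from bench import telemetry as t;s=t.state();print(s['qpos'],s['ft_force'],s['moment'])"
```

```text
t: 23.63
eef_pos: [0.5379, -0.2472, 0.0976]
tool_rot: [[-0.965, 0.261, -0.0], [0.261, 0.965, 0.0], [0.001, 0.0, -1.0]]
ft_force: [-1.9, 2.2, 3.4]
width: 0.0468
t: 24.47
eef_pos: [0.5381, -0.2475, 0.099]
tool_rot: [[-1.0, 0.027, -0.001], [0.027, 1.0, -0.0], [0.001, -0.0, -1.0]]
ft_force: [-0.9, -0.1, -1.8]
width: 0.0465
[ 66.60221789  50.58445976 -71.89971539 103.87324071  52.73029581
  67.37377324 155.43825723] [-0.86140349 -0.13219597 -1.79032018] [-0.13935097  0.17439256  0.00439357]
```

The thread has let go, with the wrist force now only about the cap's weight. I'll lift straight up, then unwind the wrist at height.

```bash
python3 -m inch '[{"grip":0.4,"travel":[0,0,-0.001],"rotation":[0,0,0]},{"grip":0.4,"travel":[0,0,-0.002],"rotation":[0,0,0]},{"grip":0.4,"travel":[0,0,-0.003],"rotation":[0,0,0]},{"grip":0.4,"travel":[0,0,-0.004],"rotation":[0,0,0]},{"grip":0.4,"travel":[0,0,-0.005],"rotation":[0,0,0]},{"grip":0.4,"travel":[0,0,-0.006],"rotation":[0,0,0]},{"grip":0.4,"travel":[0,0,-0.007],"rotation":[0,0,0]},{"grip":0.4,"travel":[0,0,-0.008],"rotation":[0,0,0]},{"grip":0.4,"travel":[0,0,-0.009],"rotation":[0,0,0]},{"grip":0.4,"travel":[0,0,-0.01],"rotation":[0,0,0]}]'
python3 -m inch '[{"grip":0.4,"travel":[0,0,-0.01],"rotation":[0,0,7]},{"grip":0.4,"travel":[0,0,-0.01],"rotation":[0,0,7]},{"grip":0.4,"travel":[0,0,-0.01],"rotation":[0,0,7]},{"grip":0.4,"travel":[0,0,-0.01],"rotation":[0,0,7]},{"grip":0.4,"travel":[0,0,-0.01],"rotation":[0,0,7]},{"grip":0.4,"travel":[0,0,-0.01],"rotation":[0,0,7]},{"grip":0.4,"travel":[0,0,-0.01],"rotation":[0,0,7]},{"grip":0.4,"travel":[0,0,-0.01],"rotation":[0,0,7]},{"grip":0.4,"travel":[0,0,-0.01],"rotation":[0,0,7]},{"grip":0.4,"travel":[0,0,-0.01],"rotation":[0,0,7]}]'
python3 -m inch '[{"grip":0.4,"travel":[0,0,-0.005],"rotation":[0,0,7]},{"grip":0.4,"travel":[0,0,0],"rotation":[0,0,7]},{"grip":0.4,"travel":[0,0,0],"rotation":[0,0,7]},{"grip":0.4,"travel":[0,0,0],"rotation":[0,0,7]},{"grip":0.4,"travel":[0,0,0],"rotation":[0,0,7]},{"grip":0.4,"travel":[0,0,0],"rotation":[0,0,7]},{"grip":0.4,"travel":[0,0,0],"rotation":[0,0,7]},{"grip":0.4,"travel":[0,0,0],"rotation":[0,0,7]},{"grip":0.4,"travel":[0,0,0],"rotation":[0,0,7]},{"grip":0.4,"travel":[0,0,0],"rotation":[0,0,7]}]'
python3 - <<'E'
from h import *
n=telemetry.state();R=np.array(n["tool_rot"]);print(np.round(n["qpos"],1),n["ft_force"])
print(R.T@(np.array([.546,.252,.25])-n["eef_pos"]))
a=optics.snapshot("scene");b=optics.snapshot("side")
cv2.imwrite("pics/s4.png",np.hstack([a[100:340,130:400],b[60:300,150:420]]))
E
```

```text
t: 25.3
eef_pos: [0.5384, -0.2472, 0.1552]
tool_rot: [[-1.0, 0.027, 0.0], [0.027, 1.0, -0.0], [-0.0, 0.0, -1.0]]
ft_force: [0.1, -0.3, -1.5]
width: 0.0464
t: 26.13
eef_pos: [0.5385, -0.2468, 0.2557]
tool_rot: [[-0.311, 0.95, 0.001], [0.95, 0.311, -0.0], [-0.0, 0.001, -1.0]]
ft_force: [0.1, -0.4, -1.7]
width: 0.0463
t: 26.97
eef_pos: [0.5385, -0.2466, 0.2601]
tool_rot: [[0.786, 0.618, 0.001], [0.618, -0.786, 0.0], [0.001, 0.0, -1.0]]
ft_force: [0.2, 0.5, -0.9]
width: 0.0466
[ 56.2  25.6 -50.2  96.5  21.   67.8  38.9] [ 0.15172782  0.54970081 -0.91892976]
[ 0.31389424 -0.38741371  0.01018439]
```

View pics/s4.png

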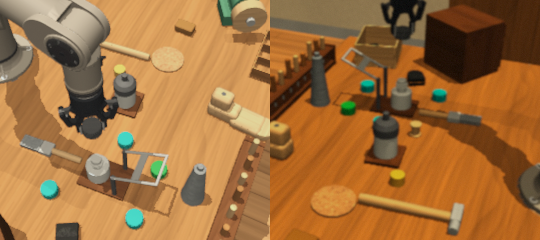

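The cap is in the gripper, the pot's neck is bare and the bail is folded back. The pad is clear at about (167,59) in the left crop. Moving over to it.

```bash
python3 -m inch '[{"grip":0.4,"travel":[0.008,-0.0094,0],"rotation":[0,0,0]},{"grip":0.4,"travel":[0.0157,-0.0194,0],"rotation":[0,0,0]},{"grip":0.4,"travel":[0.0157,-0.0194,0],"rotation":[0,0,0]},{"grip":0.4,"travel":[0.0157,-0.0194,0],"rotation":[0,0,0]},{"grip":0.4,"travel":[0.0157,-0.0194,0],"rotation":[0,0,0]},{"grip":0.4,"travel":[0.0157,-0.0194,0],"rotation":[0,0,0]},{"grip":0.4,"travel":[0.0157,-0.0194,0],"rotation":[0,0,0]},{"grip":0.4,"travel":[0.0157,-0.0194,0],"rotation":[0,0,0]},{"grip":0.4,"travel":[0.0157,-0.0194,0],"rotation":[0,0,0]},{"grip":0.4,"travel":[0.0157,-0.0194,0],"rotation":[0,0,0]}]'
python3 -m inch '[{"grip":0.4,"travel":[0.0157,-0.0194,0],"rotation":[0,0,0]},{"grip":0.4,"travel":[0.0157,-0.0194,0],"rotation":[0,0,0]},{"grip":0.4,"travel":[0.0157,-0.0194,0],"rotation":[0,0,0]},{"grip":0.4,"travel":[0.0157,-0.0194,0],"rotation":[0,0,0]},{"grip":0.4,"travel":[0.0157,-0.0194,0],"rotation":[0,0,0]},{"grip":0.4,"travel":[0.0157,-0.0194,0],"rotation":[0,0,0]},{"grip":0.4,"travel":[0.0157,-0.0194,0],"rotation":[0,0,0]},{"grip":0.4,"travel":[0.0157,-0.0194,0],"rotation":[0,0,0]},{"grip":0.4,"travel":[0.0157,-0.0194,0],"rotation":[0,0,0]},{"grip":0.4,"travel":[0.008,-0.0094,0],"rotation":[0,0,0]}]'
python3 -m inch '[{"grip":0.4,"travel":[0.0073,-0.0086,0],"rotation":[0,0,0]},{"grip":0.4,"travel":[0,0,0.02],"rotation":[0,0,0]},{"grip":0.4,"travel":[0,0,0.02],"rotation":[0,0,0]},{"grip":0.4,"travel":[0,0,0.02],"rotation":[0,0,0]},{"grip":0.4,"travel":[0,0,0.02],"rotation":[0,0,0]},{"grip":0.4,"travel":[0,0,0.02],"rotation":[0,0,0]},{"grip":0.4,"travel":[0,0,0.02],"rotation":[0,0,0]},{"grip":0.4,"travel":[0,0,0],"rotation":[0,0,0]},{"grip":0.4,"travel":[0,0,0],"rotation":[0,0,0]},{"grip":0.4,"travel":[0,0,0],"rotation":[0,0,0]}]'
python3 - <<'E'
from h import *
n=telemetry.state();im=optics.snapshot("wrist");R=np.array(n["tool_rot"]);print(np.round(n["qpos"],1),n["ft_force"],n["eef_pos"])
cv2.imwrite("pics/w5.png",cv2.resize(im,(640,480)))
E
```

```text
t: 27.9
eef_pos: [0.5403, -0.0078, 0.2595]
tool_rot: [[0.78, 0.626, 0.0], [0.626, -0.78, 0.0], [0.0, -0.0, -1.0]]
ft_force: [0.2, 0.3, -1.9]
width: 0.0467
t: 28.73
eef_pos: [0.5415, 0.2315, 0.2599]
tool_rot: [[0.778, 0.628, -0.0], [0.628, -0.778, 0.003], [0.002, -0.002, -1.0]]
ft_force: [0.6, 0.0, -1.3]
width: 0.0466
t: 29.57
eef_pos: [0.5442, 0.2385, 0.1405]
tool_rot: [[0.783, 0.623, 0.001], [0.623, -0.783, 0.001], [0.001, -0.0, -1.0]]
ft_force: [-0.1, -0.1, -1.5]
width: 0.0465
[  7.1  34.4 -50.3 102.8  31.   57.6 -17. ] [-0.05626417 -0.13844425 -1.47060844] [0.54417048 0.23849199 0.14045282]
```

View pics/w5.png

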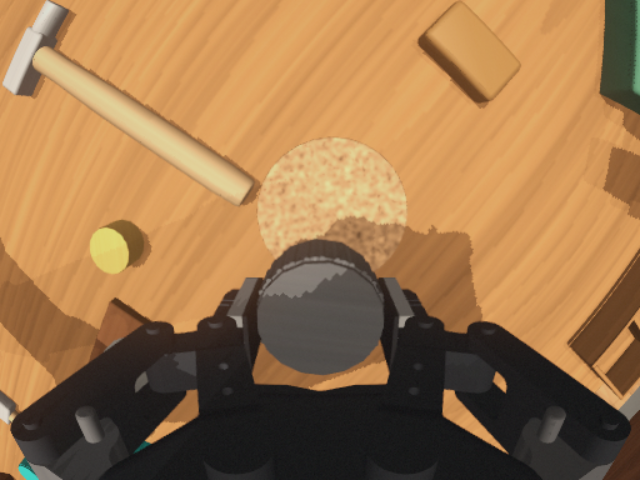

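The cap is held level at (322,310). The pad's disc spans u 257–407 with its top edge at v = 137, so its centre is at about (332,211). The hammer handle ends at (245,190).

Run:
```python
from h import *
n=telemetry.state();R=np.array(n["tool_rot"])
p=onz("wrist",332/1.25,211/1.25,.008,n);print(p, onz("wrist",245/1.25,190/1.25,.02,n))
e=np.array(n["eef_pos"]);print(e,R.T@(np.array([p[0],p[1],.0165])-e), R.T@(np.array([.546,.251,.0165])-e))
```

```text
[0.54705529 0.25165183 0.008     ] [0.48629117 0.2265796  0.02      ]
[0.54444393 0.2386242  0.14080508] [ 0.00986577 -0.00860327  0.12432595] [ 0.00863409 -0.00874978  0.12432309]
```

```bash
python3 -m inch '[{"grip":0.4,"travel":[0.005,-0.0045,0.005],"rotation":[0,0,0]},{"grip":0.4,"travel":[0.0045,-0.004,0.015],"rotation":[0,0,0]},{"grip":0.4,"travel":[0,0,0.02],"rotation":[0,0,0]},{"grip":0.4,"travel":[0,0,0.02],"rotation":[0,0,0]},{"grip":0.4,"travel":[0,0,0.02],"rotation":[0,0,0]},{"grip":0.4,"travel":[0,0,0.02],"rotation":[0,0,0]},{"grip":0.4,"travel":[0,0,0.012],"rotation":[0,0,0]},{"grip":0.4,"travel":[0,0,0.006],"rotation":[0,0,0]},{"grip":0.4,"travel":[0,0,0],"rotation":[0,0,0]},{"grip":0.4,"travel":[0,0,0],"rotation":[0,0,0]}]'
python3 -m inch '[{"grip":0.4,"travel":[0,0,0.001],"rotation":[0,0,0]},{"grip":0.4,"travel":[0,0,0.001],"rotation":[0,0,0]},{"grip":0.4,"travel":[0,0,0.001],"rotation":[0,0,0]},{"grip":0.4,"travel":[0,0,0.001],"rotation":[0,0,0]},{"grip":0.4,"travel":[0,0,0.001],"rotation":[0,0,0]},{"grip":0.4,"travel":[0,0,0.001],"rotation":[0,0,0]},{"grip":0.4,"travel":[0,0,0.0005],"rotation":[0,0,0]},{"grip":0.4,"travel":[0,0,0.0005],"rotation":[0,0,0]},{"grip":0.4,"travel":[0,0,0],"rotation":[0,0,0]},{"grip":0.4,"travel":[0,0,0],"rotation":[0,0,0]}]'
```

```text
t: 30.45
eef_pos: [0.5461, 0.2511, 0.0215]
tool_rot: [[0.783, 0.622, 0.0], [0.622, -0.783, 0.001], [0.001, -0.0, -1.0]]
ft_force: [0.2, 0.3, -0.9]
width: 0.0467
t: 31.28
eef_pos: [0.5459, 0.2504, 0.0142]
tool_rot: [[0.783, 0.622, -0.0], [0.622, -0.783, -0.0], [-0.0, -0.0, -1.0]]
ft_force: [0.4, 0.1, -1.0]
width: 0.0463
```

No contact yet, so I'll keep lowering gently.

```bash
python3 -m inch '[{"grip":0.4,"travel":[0,0,0.0005],"rotation":[0,0,0]},{"grip":0.4,"travel":[0,0,0.0005],"rotation":[0,0,0]},{"grip":0.4,"travel":[0,0,0.0003],"rotation":[0,0,0]},{"grip":0.4,"travel":[0,0,0.0002],"rotation":[0,0,0]},{"grip":0.4,"travel":[0,0,0],"rotation":[0,0,0]},{"grip":0.4,"travel":[0,0,0],"rotation":[0,0,0]},{"grip":0.4,"travel":[0,0,0],"rotation":[0,0,0]},{"grip":0.4,"travel":[0,0,0],"rotation":[0,0,0]},{"grip":0.4,"travel":[0,0,0],"rotation":[0,0,0]},{"grip":0.4,"travel":[0,0,0],"rotation":[0,0,0]}]'
```

```text
t: 32.12
eef_pos: [0.546, 0.2504, 0.0129]
tool_rot: [[0.783, 0.622, 0.0], [0.622, -0.783, -0.0], [-0.0, 0.0, -1.0]]
ft_force: [-1.8, -1.4, 4.8]
width: 0.0469
```

The pad is now carrying the cap, with a 4.8 N upward force on the tool. I'll open and retreat.

```bash
python3 -m inch '[{"grip":0.58,"travel":[0,0,0],"rotation":[0,0,0]},{"grip":0.62,"travel":[0,0,0],"rotation":[0,0,0]},{"grip":0.68,"travel":[0,0,0],"rotation":[0,0,0]},{"grip":0.72,"travel":[0,0,0],"rotation":[0,0,0]},{"grip":0.72,"travel":[0,0,0],"rotation":[0,0,0]},{"grip":0.72,"travel":[0,0,-0.005],"rotation":[0,0,0]},{"grip":0.72,"travel":[0,0,-0.01],"rotation":[0,0,0]},{"grip":0.72,"travel":[0,0,-0.01],"rotation":[0,0,0]},{"grip":0.72,"travel":[0,0,-0.01],"rotation":[0,0,0]},{"grip":0.72,"travel":[0,0,-0.01],"rotation":[0,0,0]}]'
python3 -m inch '[{"grip":0.72,"travel":[0,0,-0.02],"rotation":[0,0,0]},{"grip":0.72,"travel":[0,0,-0.02],"rotation":[0,0,0]},{"grip":0.72,"travel":[0,0,-0.02],"rotation":[0,0,0]},{"grip":0.72,"travel":[0,0,-0.02],"rotation":[0,0,0]},{"grip":0.72,"travel":[0,0,-0.02],"rotation":[0,0,0]},{"grip":0.72,"travel":[0,0,-0.02],"rotation":[0,0,0]},{"grip":0.72,"travel":[0,0,0],"rotation":[0,0,0]},{"grip":0.72,"travel":[0,0,0],"rotation":[0,0,0]},{"grip":0.72,"travel":[0,0,0],"rotation":[0,0,0]},{"grip":0.72,"travel":[0,0,0],"rotation":[0,0,0]}]'
python3 - <<'E'
from h import *
w=optics.snapshot("wrist");b=optics.snapshot("side")
cv2.imwrite("pics/end.png",np.hstack([cv2.resize(w,(400,300)),cv2.resize(b,(400,300))]))
E
```

```text
t: 32.95
eef_pos: [0.5462, 0.2507, 0.0593]
tool_rot: [[0.783, 0.622, 0.001], [0.622, -0.783, 0.0], [0.001, 0.0, -1.0]]
ft_force: [-0.2, 0.6, -0.7]
width: 0.0615
t: 33.78
eef_pos: [0.5454, 0.2499, 0.1769]
tool_rot: [[0.783, 0.622, -0.001], [0.622, -0.783, -0.001], [-0.002, -0.0, -1.0]]
ft_force: [-0.9, 0.0, -1.1]
width: 0.0614
```

View pics/end.png

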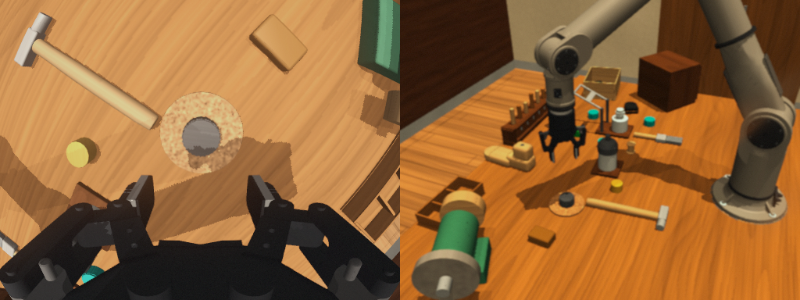

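The cap stands upright near the centre of the pad, at wrist (202,136) and side (567,199). The bail is still folded back, the bystanders are where they were, and the gripper is clear. Handing in.

```bash
python3 -c "
from bench import order;print(order.sign_off())"
```

```text
the job is handed in; nothing more can be done
None
```

The pot is open: the cap stands open end down near the centre of the cork pad, the bail is folded back, and the job is handed in at about 34 s of the 72 s allowed. The sign-off gives no verdict.

- **Bail:** I pinched the crossbar, swung it along its arc to about 1.95 rad and released it. It fell open to its stop by itself.
- **Cap:** I unscrewed it anticlockwise by about 616° in two grasps, following the thread upward. Wrist forces stayed below about 8 N in every reading. A test lift showed about 2 N, close to the cap's weight, so I lifted it straight off. I lowered it until the pad pushed back with about 5 N, then opened the fingers.
- **Last checks:** The final wrist and side pictures show the cap upright near the pad's centre, the bail still back, and the gripper clear. The bystanders in view look unmoved by eye; I did not measure them again.
- **Disagreements:** Position estimates from different views differed by 4–11 mm, so I averaged them, and the pad matched a closer wrist measurement. The gripper's width reading was about 2.5 mm low on both the bar and the cap, with no effect.

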